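# Bin the broken blank, press the sound one home in the boring jig and hold it

### The arm

A 7-joint arm with a two-finger parallel gripper is mounted at the origin on the work surface. World frame = base frame: x ahead of the robot, y to its left, z up, the work surface at z = 0. Lengths are in m, angles in rad, forces in N, time in s.
With the tool pointing down it reaches from about 0.4 to 0.85 m from the base axis. Payload 10.4 kg.
Tool frame: the origin (TCP) lies between the finger pads; the fingertips stand 8 mm ahead of it and the grasp point (between the pads) lies 11 mm behind it; z points along the fingers, x is the direction in which the jaws open and shut, and the axes are right-handed (so a half turn about z gives the same grasp; the last joint's range is limited). The gripper opens to 87 mm and grips with 3 to 60 N. Pads are 19 mm wide; open, the fingers measure 117 mm over their backs; the gripper's body (75 mm by 190 mm) begins 51 mm behind the grasp point.
Start: joints at [-1.224, 0.332, -0.065, 1.46, 0.022, 1.35, -0.088], TCP at [0.226, 0.583, 0.231] pointing down, gripper open.
Joint ranges: [-2.6, 2.6], [-0.5, 2.12], [-1.47, 1.34], [0.16, 2.42], [-1.27, 4.41], [0.06, 2.06], [-2.6, 2.6]. Speed limits (rad/s): [2.22, 2.22, 2.79, 2.79, 3.14, 3.14, 3.14].

### API

Orientations are given as a unit quaternion [x, y, z, w].
In Python, from bench import r, viewer gives the robot as it stands.
- The arm moves only by the tool apply_moves, never from a script. Its argument "increments" is a list of rows, each an object with "grip": the closure in counts, from 0 (fully open) to 255 (shut); "xyz": the shift along the tool's x, y, z in mm, a list of three; "rotation": the turn, a rotation vector about the tool's x, y, z in degrees, a list of three. A call has 1 to 5 rows; each row is the pose to reach, as a shift and turn from the pose measured when the call began, along the tool's axes at that moment; what a row does not reach only later rows make up. A row lasts 1/8 s, in which the tool goes at most 62.5 mm and 10.7 degrees, less where a joint would pass 70% of its speed; a pose out of reach is approached as far as the arm can. A call with a gripper value outside its range is refused whole. The fingers move at their own pace and stop on an object; "squeeze" is the grip in N (left out, the last holds). Time passes only in rows, so rows that repeat a pose let the fingers close. It gives the time, the measured TCP pose, the force and the opening at its end, in the units of the state.
- r.read_state(): the state, without advancing time (a new reading comes with each control period).
- viewer.camera(name): name is "scene" or "side" or "wrist"; returns a dict with "img" (420x560x3 uint8, blue, green, red), "range_z" (420x560 float32, m along the optical axis (not along the pixel's ray), 0 where there is no reading), "vertical_fov" (degrees; the focal length in pixels is half the picture's height over the tangent of half this angle, whatever the lens; pixels are square), "cx", "cy" (the principal point, pixels), "rvec" (rotation vector, rad) and "tvec" (3), from world to camera coordinates, as OpenCV has them. Camera axes: x right, y down, z forward; pixel columns grow to the right and rows downward; lengths in m; the calibration is good to about 2 mm. A picture is of the moment at which its call begins.
- r.close_job(): hands the job in, once; it reports no verdict.
The state is a dict: "time": time; "joint_positions": joint angles; "joint_vel": joint speeds; "joint_torque": joint torques, N m; "ee_pos": TCP position; "eef_rot": TCP orientation; "ft_force": force on the tool from outside, world axes, zero at the start; "torque": the same for the moment, N m; "width": finger opening in m.
Only numpy, scipy, OpenCV 4.12 (cv2) and the standard library are available. Lean on these libraries where they do the work, as an engineer would, in place of code of your own. Each camera call takes 0.05 s, during which the arm holds its last target.

### The job

Two wooden knife-handle blanks lie on the bench: first put the one with the broken-out corner in the offcut bin. Then lay the whole blank flat in the channel of the boring jig and press it, gently but firmly, lengthwise against the sprung pin until its end sits square on both steel stops, and finish while still holding it there (do not let go, the spring would push it back out). Leave the small steel tin and the dowel stub that stand near the blanks where they are.

Things in the scene. Friction and masses are not known exactly. Their poses are not given: they have to be found in the camera images.
- jig: Jig fixed to the bench: plywood base 280 (x) x 100 x 20 mm high, origin at its underside's centre. Its top is the bed. Channel 50 mm wide along x between guide walls 10 mm high (above bed), 14 thick, x -100 to +40 mm, open at -x. The blank is pushed to +x against pin and stops. Behind them, x 62 to 120, a dark wood housing 66 wide, 34 high above the bed.
- stops: The jig's hard stop: two steel posts, each 12 (x) x 14 (y) mm, 30 high above the bed, centred at y = -18 and +18 mm. Origin on the bed midway between them, in the plane of their -x faces (50 mm to +x of the jig's origin); axes as the jig's. The blank is home when its end bears on these faces.
- pin (a joint): Travel (m) of the sprung pin along the jig's +x: steel, 12 mm across, axis 15 mm above the bed, on the centre line between the posts. 0 = free, nose 18 mm proud of the stop faces (to -x); 0.018 = nose level with them (blank home); limit 0.024. Spring: 2.4 N at first touch, +0.4 N per mm, 9.6 N at home; if let go it pushes the blank back.
- blank: The sound knife-handle blank, loose: a complete rectangular block of light wood, 100 (x) x 40 (y) x 34 mm high, about 0.1 kg. Origin at the centre of its underside, x along its length. Either end may go first.
- reject: The reject, loose: same wood and outside size as the sound blank (100 x 40 x 34 mm) but a corner is broken out: full 40 mm width only from x = -50 to +10 mm; from there to +50 only a tongue, y = -20 to -4 mm. Origin at the underside's centre of the 100 x 40 outline. Grip across y near x = -15 mm. About 0.08 kg.
- bin: Offcut bin fixed to the bench: open plywood box 200 (x) x 170 (y) x 70 mm high, walls 6 mm. Origin at the centre of its underside.
- tin: Bystander, loose, to be left where it stands: small round steel tin, 36 mm across, 22 high, origin at its underside's centre.
- dowel: Bystander, loose, to be left where it stands: upright wooden dowel stub, 16 mm across, 45 high, origin at its underside's centre.

How it is judged:
By the outcome, as a careful person would: the job done as asked, in the order asked, and still so for the second after the job is handed in, while the arm keeps its last pose, push and grip.
It also fails if it takes over 72 s, if anything falls off the work surface, if the arm or the gripper's body presses on something with over 40 N, if the wrist force passes 120 N, or if a joint passes its speed limit or range.

## Working session

There is one attempt and no reset: what is moved stays moved. The work goes in short steps, Python scripts to look and compute and a tool call to move; the robot and the scene stay as the last step left them, time stands still between calls to the robot, and variables do not carry over. Pictures are saved under pics/ and viewed, and the job is handed in when it is done.

Besides the shell and the picture viewer there is one more tool, called after "Emit:" in YAML: its name, and indented under it one key for each argument. apply_moves: Moves the arm, as the interface text tells. Its arguments: {"type":"object","properties":{"increments":{"type":"array","items":{"type":"object","properties":{"grip":{"type":"number"},"xyz":{"type":"array","items":{"type":"number"}},"rotation":{"type":"array","items":{"type":"number"}}}}},"squeeze":{"type":"number"}},"required":["increments"]}

```bash
ls; mkdir -p pics; cat > h.py <<'E'
import numpy as np, cv2
from bench import r, viewer
from scipy.spatial.transform import Rotation as R
def cam(n,save=None):
    c=viewer.camera(n); c['f']=c['img'].shape[0]/2/np.tan(np.radians(c['vertical_fov'])/2)
    c['R']=cv2.Rodrigues(np.array(c['rvec'],float))[0]; c['t']=np.array(c['tvec'],float).ravel()
    if save: cv2.imwrite('pics/'+save+'.png',c['img'])
    return c
def ray(c,u,v):
    d=c['R'].T@np.array([(u-c['cx'])/c['f'],(v-c['cy'])/c['f'],1.]); return -c['R'].T@c['t'],d
def onz(c,u,v,z):
    o,d=ray(c,u,v); return o+d*(z-o[2])/d[2]
def proj(c,p):
    q=c['R']@np.array(p)+c['t']; return q[:2]/q[2]*c['f']+[c['cx'],c['cy']]
def cloud(c):
    v,u=np.mgrid[:420,:560]; z=c['range_z']
    P=np.stack([(u-c['cx'])/c['f']*z,(v-c['cy'])/c['f']*z,z],-1)
    W=(P-c['t'])@c['R']; W[z<=0]=np.nan; return W
def totool(dw,s=None):
    s=s or r.read_state(); return R.from_quat(s['eef_rot']).inv().apply(dw)*1000
E
python3 - <<'E'
from h import *
for n in ['scene','side','wrist']:
    c=cam(n,n+'0'); print(n,c['f'],c['cx'],c['cy'],-c['R'].T@c['t'],c['R'][2])
s=r.read_state();print(s); print(R.from_quat(s['eef_rot']).as_matrix())
E
```

```text
pics
scene 414.59357700617744 284.8382516748236 208.42155377702704 [0.92171509 0.70697816 0.71788587] [-0.36254948 -0.68056524 -0.63670152]
side 389.2725370624786 279.3747873287739 202.79949814538293 [ 0.49300439 -0.86243295  0.69898387] [ 0.06406555  0.79622143 -0.60160373]
wrist 326.8729098384696 276.8953366807894 211.34946858495456 [0.1493478  0.61343661 0.38296753] [ 0.27533964 -0.10839764 -0.95521622]
{'time': 0.15, 'joint_positions': array([-1.22359937,  0.33268941, -0.06467472,  1.46072906,  0.02157906,
        1.34989564, -0.08847693]), 'joint_vel': array([ 0.00036692,  0.00033478,  0.00014874, -0.00147672, -0.00033034,
        0.00026208,  0.00110503]), 'joint_torque': array([ 1.56921549e-03, -6.23634410e+01,  2.54934607e-02, -3.90141249e+01,
       -6.11816207e-02,  3.72923585e-02,  8.20481227e-05]), 'ee_pos': array([0.22579906, 0.58249154, 0.22996916]), 'eef_rot': array([ 8.25050127e-01,  5.65059311e-01, -4.14599178e-04,  3.03283774e-04]), 'ft_force': array([ 0.09400853,  0.99534739, -0.22555842]), 'torque': array([-0.00320557, -0.00334986, -0.0280828 ]), 'width': 0.08713676416309911}
[[ 3.61415607e-01  9.32404763e-01 -3.41383568e-04]
 [ 9.32404260e-01 -3.61415767e-01 -9.68994883e-04]
 [-1.02687685e-03  3.19023802e-05 -9.99999472e-01]]
```

View pics/scene0.png

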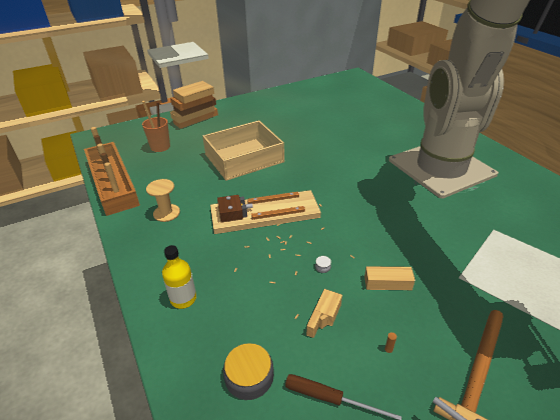

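View pics/side0.png

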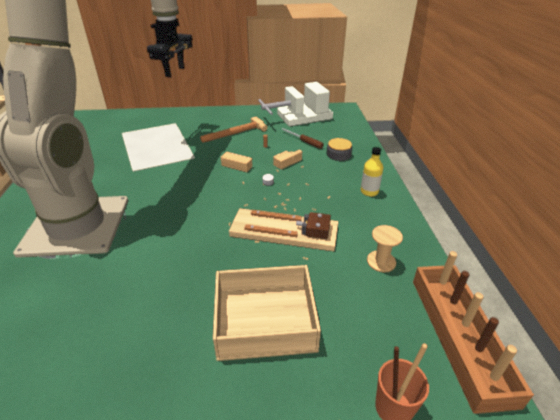

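View pics/wrist0.png

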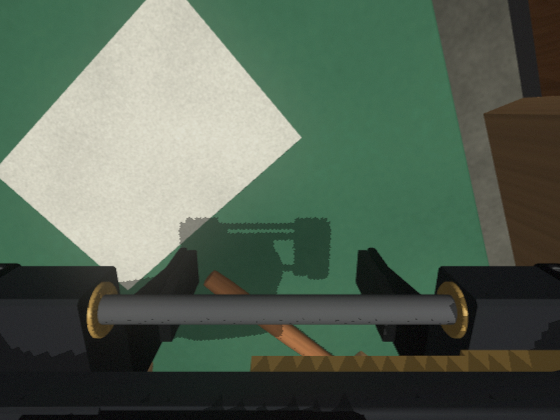

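The scene view shows the reject at (324,312), the whole blank at (389,278), the tin at (323,264), the dowel at (391,342), the jig at (265,210) and the bin at (243,148). In the side view the blank is at (237,161), the reject at (288,158), the jig at (285,228) and the bin at (265,310).

```bash
python3 - <<'E'
from h import *
for n in ['scene','side']:
    c=cam(n); W=cloud(c); hsv=cv2.cvtColor(c['img'],cv2.COLOR_BGR2HSV)
    np.savez('/tmp/'+n,W=W,img=c['img'])
    wood=((hsv[...,0]<28)&(hsv[...,2]>90)&(W[...,2]>0.006)&(W[...,2]<0.13)).astype(np.uint8)
    k,l,st,ce=cv2.connectedComponentsWithStats(wood)
    for i in range(1,k):
        if st[i,4]<80: continue
        p=W[l==i]; 
        if not(0.1<p[:,0].mean()<1.0 and -0.5<p[:,1].mean()<0.6): continue
        zt=np.percentile(p[:,2],[50,90,97])
        top=p[p[:,2]>zt[2]-0.006]
        rc=cv2.minAreaRect((top[:,:2]*1000).astype(np.float32))
        print(n,st[i],ce[i].round(),zt.round(4),'rect',np.round(rc[0],1),np.round(rc[1],1),round(rc[2],1))
    tb=W[(abs(W[...,2])<0.01)&(hsv[...,0]>50)&(hsv[...,0]<90)]; print('table',np.nanmedian(tb[:,2]))
E
```

```text
scene [ 203  121   81   58 2900] [243. 149.] [0.0395 0.0671 0.07  ] rect [ 507.  -346.9] [200.5 174.8] 0.9
scene [  84  142   55   72 2153] [111. 178.] [0.0279 0.0718 0.1193] rect [ 901.9 -361.6] [ 15.4 123.5] 0.2
scene [146 179  33  42 765] [162. 198.] [0.0689 0.091  0.0918] rect [ 802.1 -197.4] [67. 70.] 7.3
scene [ 210  191  111   42 2777] [265. 210.] [0.0209 0.0529 0.0552] rect [657.1 -91.6] [66.3 61.4] 74.1
scene [316 256  14  14 133] [323. 262.] [0.0226 0.0239 0.0244] rect [540.9 172.3] [32.1 30.7] 43.9
scene [162 258  34  50 886] [178. 280.] [0.0921 0.1144 0.1236] rect [851.3 108.1] [15.  24.2] 88.0
scene [ 366  267   49   23 1017] [389. 278.] [0.0335 0.036  0.0367] rect [440.5 281.9] [40.7 99.7] 60.7
scene [307 289  35  48 891] [324. 311.] [0.0338 0.0359 0.0365] rect [614.6 293.2] [103.   39.9] 37.4
scene [ 438  310   65  110 1543] [478. 374.] [0.0253 0.0275 0.0285] rect [429.7 532. ] [278.   70.7] 18.6
scene [386 332  11  20 128] [391. 341.] [0.0379 0.0464 0.0474] rect [543.3 410.4] [16.4 14.5] 41.9
scene [ 224  344   48   43 1568] [247. 365.] [0.0455 0.0471 0.0479] rect [80
[... 594 characters left out ...]
08 0.0376 0.0385] rect [613.8 289. ] [96.8 43.1] 36.7
side [221 152  31  19 408] [236. 161.] [0.0321 0.0376 0.0386] rect [436.6 279.6] [ 43.7 102. ] 60.4
side [361 156  22  40 616] [372. 176.] [0.0718 0.1118 0.121 ] rect [845.1  93.7] [16.4 29.9] 51.1
side [ 229  208  109   42 2882] [284. 228.] [0.0227 0.0547 0.0568] rect [652.  -92.8] [66.5 67.6] 72.6
side [ 368  225   35   46 1029] [384. 247.] [0.0666 0.0927 0.0934] rect [ 800.3 -199.9] [69.6 68. ] 10.1
side [ 413  253  121  159 8042] [471. 341.] [0.0297 0.0603 0.1124] rect [ 899.  -422.2] [230.5  15.2] 89.8
side [ 213  265  108   94 8466] [265. 312.] [0.0187 0.0696 0.0719] rect [ 504.4 -349.3] [200.2 173.1] 0.9
table 0.0019823651737022876
```

```bash
python3 - <<'E'
import cv2
a=cv2.imread('pics/scene0.png');cv2.imwrite('pics/s_jig.png',cv2.resize(a[185:240,200:330],None,fx=6,fy=6,interpolation=2))
cv2.imwrite('pics/s_bl.png',cv2.resize(a[245:365,290:430],None,fx=5,fy=5,interpolation=2))
E
```

```text
(no output)
```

View pics/s_bl.png

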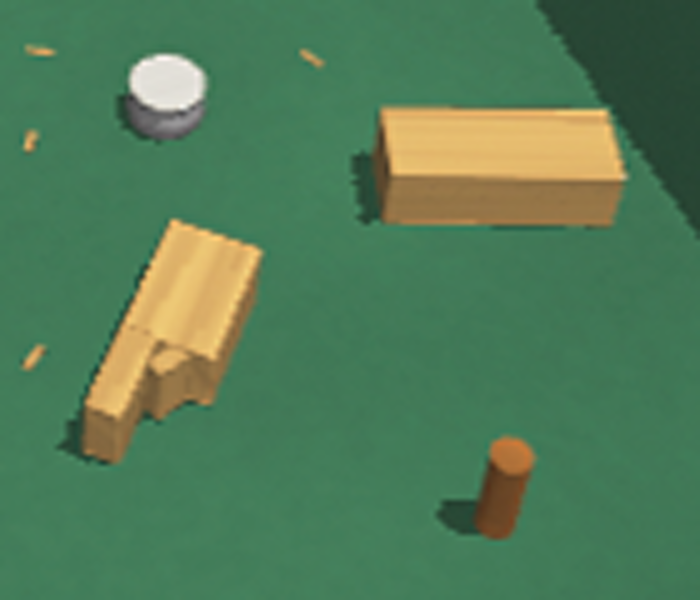

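View pics/s_jig.png

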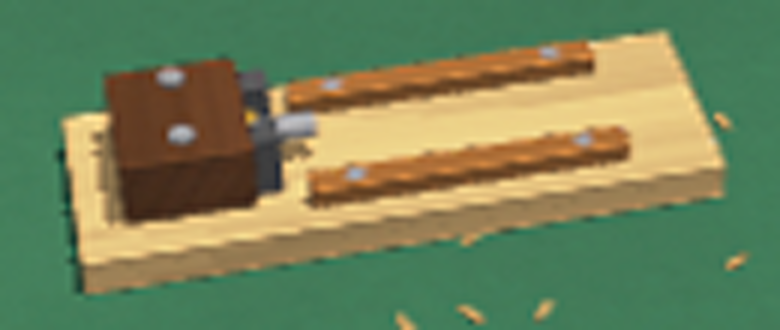

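The crops show the reject's tongue pointing towards +x+y, with the tin and dowel clear of both blanks. The jig's pin and housing are at its +x end. Next I'll fit the jig pose.

```bash
python3 - <<'E'
from h import *
for n in ['scene','side']:
    d=np.load('/tmp/%s.npz'%n); W=d['W']
    dz=0 if n=='scene' else .0015
    m=(W[...,0]>.38)&(W[...,0]<.78)&(W[...,1]>-.2)&(W[...,1]<.05)&(W[...,2]>.012)
    p=W[m]; rc=cv2.minAreaRect((p[:,:2]*1000).astype(np.float32)); print(n,'base',rc, np.median(p[(p[:,2]<.025),2]))
    p2=p[(p[:,2]<.024+dz)&(p[:,2]>.016)]; rc=cv2.minAreaRect((p2[:,:2]*1000).astype(np.float32)); print(n,'bedlayer',rc)
    h=p[(p[:,2]>.045)]; print('house',cv2.minAreaRect((h[:,:2]*1000).astype(np.float32)),np.percentile(h[:,2],50))
    w=p[(p[:,2]>.027+dz)&(p[:,2]<.033+dz)&(p[:,0]<.585)]
    print('walls',cv2.minAreaRect((w[:,:2]*1000).astype(np.float32)))
E
```

```text
scene base ((617.26416015625, -82.0478286743164), (117.6956787109375, 382.49176025390625), 70.49028015136719) 0.020198145251558032
scene bedlayer ((571.5150146484375, -65.34432983398438), (104.87012481689453, 281.08740234375), 73.43235778808594)
house ((708.0734252929688, -118.56922912597656), (75.64561462402344, 202.14266967773438), 59.82472610473633) 0.053754774172567105
walls ((534.4510498046875, -57.41888427734375), (83.66094970703125, 123.192626953125), 73.63790130615234)
side base ((616.5614013671875, -84.3603515625), (116.55490112304688, 380.3152160644531), 71.1270751953125) 0.021853513557271637
side bedlayer ((569.3298950195312, -68.54129791259766), (105.50892639160156, 279.294677734375), 73.94490051269531)
house ((701.6751098632812, -118.87930297851562), (73.04519653320312, 211.13983154296875), 60.96754455566406) 0.05547462948707771
walls ((534.0081787109375, -58.380367279052734), (83.42340850830078, 125.57437133789062), 74.05690002441406)
```

Emit:
apply_moves:
  increments:
    - {"grip":0,"xyz":[-36,115,8],"rotation":[0,0,-10]}
    - {"grip":0,"xyz":[-72,230,15],"rotation":[0,0,-20]}
    - {"grip":0,"xyz":[-108,345,22],"rotation":[0,0,-30]}
    - {"grip":0,"xyz":[-144,459,30],"rotation":[0,0,-40]}
    - {"grip":0,"xyz":[-144,459,30],"rotation":[0,0,-50]}
  squeeze: 30

```text
time: 0.88
ee_pos: [0.4648, 0.392, 0.2114]
eef_rot: [0.51, 0.86, -0.0, 0.0]
ft_force: [0.6, -0.0, -0.9]
width: 0.0871
```

```bash
python3 - <<'E'
from h import *
s=r.read_state(); M=R.from_quat(s['eef_rot']).as_matrix(); print(s['time'],s['ee_pos'],np.degrees(np.arctan2(M[1,0],M[0,0])))
print(totool(np.array([.602,.282,.2])-s['ee_pos'],s))
E
```

```text
0.875 [0.46475354 0.39200564 0.21135683] 118.6613604433492
[-162.35114237   67.67013347   11.38723017]
```

Emit:
apply_moves:
  increments:
    - {"grip":0,"xyz":[-54,23,4],"rotation":[0,0,-4]}
    - {"grip":0,"xyz":[-108,45,8],"rotation":[0,0,-9]}
    - {"grip":0,"xyz":[-162,68,11],"rotation":[0,0,-9]}
    - {"grip":0,"xyz":[-162,68,11],"rotation":[0,0,-9]}
    - {"grip":0,"xyz":[-162,68,11],"rotation":[0,0,-9]}

```text
time: 1.5
ee_pos: [0.6018, 0.2828, 0.2]
eef_rot: [0.441, 0.897, -0.0, -0.0]
ft_force: [-0.3, -0.4, -0.6]
width: 0.087
```

```bash
cat > fitb.py <<'E'
from h import *
# wrist view: masked wood blobs -> rects, via depth points (top layer) and via plane-cast contour
def blobs(c,show=True,zc=None):
    W=cloud(c); hsv=cv2.cvtColor(c['img'],cv2.COLOR_BGR2HSV)
    m=((hsv[...,0]<30)&(hsv[...,1]>60)&(hsv[...,2]>80)&(W[...,2]>0.012)&(W[...,2]<0.06)).astype(np.uint8)
    k,l,st,ce=cv2.connectedComponentsWithStats(m)
    for i in range(1,k):
        if st[i,4]<800: continue
        p=W[l==i]; zt=np.percentile(p[:,2],90); top=p[p[:,2]>zt-.005]
        rc=cv2.minAreaRect((top[:,:2]*1000).astype(np.float32))
        print(st[i],'z',zt.round(4),np.median(top[:,2]).round(4),'rect',np.round(rc[0],1),np.round(rc[1],1),round(rc[2],1))
def st():
    s=r.read_state(); M=R.from_quat(s['eef_rot']).as_matrix(); print(s['time'],s['ee_pos'].round(4),'yaw',np.degrees(np.arctan2(M[1,0],M[0,0])).round(2),'zax',M[:,2].round(4),'F',s['ft_force'].round(2),'w',s['width']); return s
E
python3 - <<'E'
from fitb import *
s=st(); c=cam('wrist','w1'); blobs(c); print(-c['R'].T@c['t'])
c=cam('wrist'); 
E
```

```text
1.5 [0.6018 0.2828 0.2   ] yaw 127.66 zax [-9.e-04 -1.e-04 -1.e+00] F [-0.31 -0.35 -0.56] w 0.08704891477474094
[ 324    7  122   90 5593] z 0.0339 0.0329 rect [438.2 281.3] [ 39.9 100.5] 59.9
[ 514  155   46  111 2085] z 0.024 0.0225 rect [449.1 534.7] [107.   20.6] 29.7
[ 257  158   41   96 3005] z 0.0338 0.0329 rect [613.1 293.2] [99.5 39.8] 37.4
[ 169  325   71   47 2884] z 0.0448 0.044 rect [793.6 325.8] [64.7 79.7] 39.3
[265 325  83  12 804] z 0.025 0.0237 rect [714.4 414.8] [17.5 97.7] 37.6
[0.53695099 0.23431215 0.35323023]
```

View pics/w1.png

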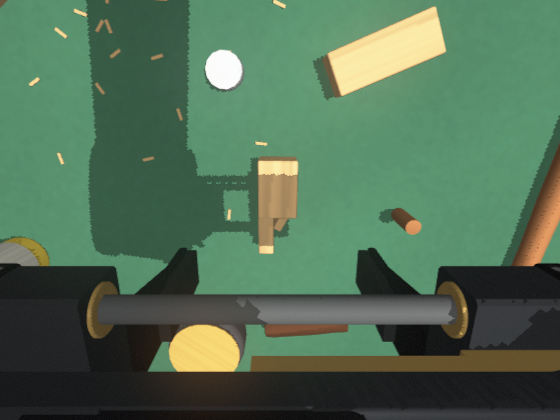

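The wrist view shows the reject at (278,205) between the fingers' planes, the blank at (387,52), the tin at (224,70) and the dowel at (405,222). The wrist, scene and side fits agree, with tops at about 34 mm. Descending onto the reject.

Emit:
apply_moves:
  increments:
    - {"grip":0,"xyz":[0,0,60],"rotation":[0,0,0]}
    - {"grip":0,"xyz":[0,0,120],"rotation":[0,0,0]}
    - {"grip":0,"xyz":[0,0,160],"rotation":[0,0,0]}
    - {"grip":0,"xyz":[0,0,182],"rotation":[0,0,0]}
    - {"grip":0,"xyz":[0,0,182],"rotation":[0,0,0]}

```text
time: 2.22
ee_pos: [0.6001, 0.2845, 0.0177]
eef_rot: [0.44, 0.898, -0.001, -0.001]
ft_force: [-1.0, -0.2, 0.9]
width: 0.0869
```

Emit:
apply_moves:
  increments:
    - {"grip":255,"xyz":[0,0,0],"rotation":[0,0,0]}
    - {"grip":255,"xyz":[0,0,0],"rotation":[0,0,0]}
    - {"grip":255,"xyz":[0,0,0],"rotation":[0,0,0]}
    - {"grip":255,"xyz":[0,0,0],"rotation":[0,0,0]}
    - {"grip":255,"xyz":[0,0,0],"rotation":[0,0,0]}
  squeeze: 30

```text
time: 2.85
ee_pos: [0.6002, 0.2845, 0.0178]
eef_rot: [0.44, 0.898, -0.001, -0.001]
ft_force: [-0.3, 0.1, 0.2]
width: 0.0449
```

Emit:
apply_moves:
  increments:
    - {"grip":255,"xyz":[0,0,0],"rotation":[0,0,0]}
    - {"grip":255,"xyz":[0,0,0],"rotation":[0,0,0]}
    - {"grip":255,"xyz":[0,0,0],"rotation":[0,0,0]}

```text
time: 3.22
ee_pos: [0.6002, 0.2844, 0.0178]
eef_rot: [0.44, 0.898, -0.001, -0.001]
ft_force: [0.1, -0.2, 0.4]
width: 0.0397
```

Emit:
apply_moves:
  increments:
    - {"grip":255,"xyz":[0,0,-40],"rotation":[0,0,0]}
    - {"grip":255,"xyz":[0,0,-90],"rotation":[0,0,0]}
    - {"grip":255,"xyz":[0,0,-140],"rotation":[0,0,0]}
    - {"grip":255,"xyz":[0,0,-180],"rotation":[0,0,0]}
    - {"grip":255,"xyz":[0,0,-180],"rotation":[0,0,0]}

```text
time: 3.85
ee_pos: [0.6021, 0.2853, 0.2018]
eef_rot: [0.44, 0.898, 0.002, 0.001]
ft_force: [0.8, -0.5, -1.1]
width: 0.0398
```

```bash
python3 - <<'E'
from fitb import *
s=st(); print(totool(np.array([.505,-.348,.2])-s['ee_pos'],s))
cam('wrist','w2')
E
```

```text
3.85 [0.6021 0.2853 0.2018] yaw 127.84 zax [ 0.0035  0.0028 -1.    ] F [ 0.75 -0.52 -1.09] w 0.03979765308766118
[-4.40575482e+02 -4.65141531e+02 -3.08369487e-01]
```

View pics/w2.png

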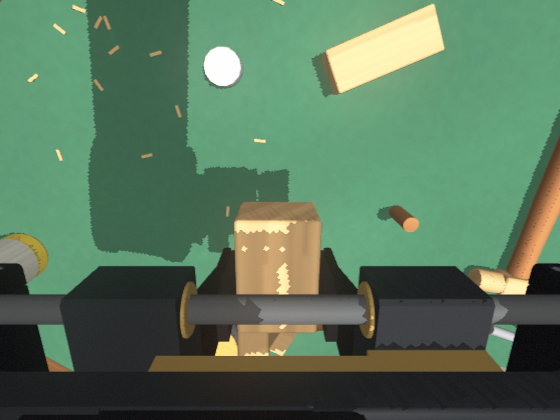

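The reject is held, centred at (278,270), width 39.8 mm. Carrying it to the bin.

Emit:
apply_moves:
  increments:
    - {"grip":255,"xyz":[-40,-42,-10],"rotation":[0,0,10]}
    - {"grip":255,"xyz":[-80,-84,-10],"rotation":[0,0,20]}
    - {"grip":255,"xyz":[-120,-126,-10],"rotation":[0,0,30]}
    - {"grip":255,"xyz":[-160,-168,-10],"rotation":[0,0,40]}
    - {"grip":255,"xyz":[-200,-210,-10],"rotation":[0,0,50]}

```text
time: 4.53
ee_pos: [0.5566, -0.0038, 0.2072]
eef_rot: [0.78, 0.626, -0.001, -0.001]
ft_force: [1.0, -0.2, -0.3]
width: 0.0399
```

```bash
python3 - <<'E'
from fitb import *
s=st(); print(totool(np.array([.505,-.334,.2])-s['ee_pos'],s),s['joint_positions'].round(2))
E
```

```text
4.525 [ 0.5566 -0.0038  0.2072] yaw 77.51 zax [-2.2e-03  8.0e-04 -1.0e+00] F [ 0.98 -0.16 -0.27] w 0.03985800862215021
[-333.56868969   21.03845768    7.09218634] [-0.33  0.2   0.3   1.69 -0.06  1.27  1.33]
```

Emit:
apply_moves:
  increments:
    - {"grip":255,"xyz":[-60,4,2],"rotation":[0,0,10]}
    - {"grip":255,"xyz":[-120,8,4],"rotation":[0,0,20]}
    - {"grip":255,"xyz":[-180,12,5],"rotation":[0,0,30]}
    - {"grip":255,"xyz":[-240,15,6],"rotation":[0,0,40]}
    - {"grip":255,"xyz":[-300,19,7],"rotation":[0,0,50]}

```text
time: 5.15
ee_pos: [0.509, -0.3022, 0.1986]
eef_rot: [0.972, 0.235, -0.002, -0.001]
ft_force: [1.0, -0.5, -1.4]
width: 0.0397
```

```bash
python3 - <<'E'
from fitb import *
s=st(); print(totool(np.array([.505,-.334,.15])-s['ee_pos'],s),s['joint_positions'].round(2))
E
```

```text
5.15 [ 0.509  -0.3022  0.1986] yaw 27.2 zax [-0.0042  0.0015 -1.    ] F [ 0.97 -0.48 -1.36] w 0.03969606037240025
[-17.98457547  26.6473058   48.56394489] [-0.02  0.31  0.58  1.62 -0.17  1.27  1.07]
```

Emit:
apply_moves:
  increments:
    - {"grip":255,"xyz":[-18,27,20],"rotation":[0,0,9]}
    - {"grip":255,"xyz":[-18,27,40],"rotation":[0,0,18]}
    - {"grip":255,"xyz":[-18,27,60],"rotation":[0,0,27]}
    - {"grip":255,"xyz":[-18,27,80],"rotation":[0,0,27]}
    - {"grip":255,"xyz":[-18,27,80],"rotation":[0,0,27]}

```text
time: 5.78
ee_pos: [0.5039, -0.3333, 0.1163]
eef_rot: [1.0, 0.004, -0.004, -0.001]
ft_force: [-0.1, 0.3, 0.8]
width: 0.0397
```

```bash
python3 - <<'E'
from fitb import *
s=st(); cam('side','side2'); cam('scene','scene2')
E
```

```text
5.775 [ 0.5039 -0.3333  0.1163] yaw 0.41 zax [-0.0078  0.0029 -1.    ] F [-0.06  0.31  0.76] w 0.03967636291900725
```

View pics/side2.png

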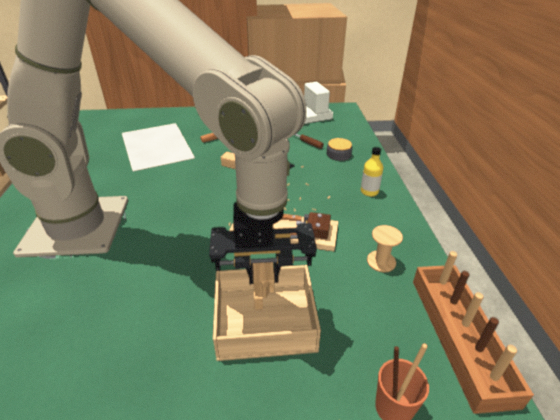

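The side view shows the reject hanging over the middle of the bin at (265,285). Lowering it and releasing.

Emit:
apply_moves:
  increments:
    - {"grip":255,"xyz":[0,0,30],"rotation":[0,0,0]}
    - {"grip":255,"xyz":[0,0,60],"rotation":[0,0,0]}
    - {"grip":255,"xyz":[0,0,83],"rotation":[0,0,0]}
    - {"grip":255,"xyz":[0,0,83],"rotation":[0,0,0]}
    - {"grip":255,"xyz":[0,0,83],"rotation":[0,0,0]}

```text
time: 6.5
ee_pos: [0.5054, -0.3348, 0.0372]
eef_rot: [1.0, 0.003, -0.001, -0.0]
ft_force: [1.1, 0.6, -0.8]
width: 0.0398
```

Emit:
apply_moves:
  increments:
    - {"grip":60,"xyz":[0,0,0],"rotation":[0,0,0]}
    - {"grip":60,"xyz":[0,0,0],"rotation":[0,0,0]}
    - {"grip":60,"xyz":[0,0,0],"rotation":[0,0,0]}
    - {"grip":60,"xyz":[0,0,0],"rotation":[0,0,0]}
    - {"grip":60,"xyz":[0,0,0],"rotation":[0,0,0]}

```text
time: 7.12
ee_pos: [0.5054, -0.3348, 0.0372]
eef_rot: [1.0, 0.003, -0.001, -0.0]
ft_force: [-0.3, -0.2, -0.4]
width: 0.0661
```

Emit:
apply_moves:
  increments:
    - {"grip":60,"xyz":[0,0,-40],"rotation":[0,0,0]}
    - {"grip":60,"xyz":[0,0,-90],"rotation":[0,0,0]}
    - {"grip":60,"xyz":[0,0,-140],"rotation":[0,0,0]}
    - {"grip":60,"xyz":[0,0,-180],"rotation":[0,0,0]}
    - {"grip":0,"xyz":[0,0,-180],"rotation":[0,0,0]}

```text
time: 7.75
ee_pos: [0.5071, -0.3359, 0.2205]
eef_rot: [1.0, 0.003, 0.001, 0.001]
ft_force: [0.3, 0.3, -0.4]
width: 0.0709
```

```bash
python3 - <<'E'
from fitb import *
s=st(); cam('wrist','w3'); cam('scene','scene3')
W=np.load('/tmp/scene.npz')
# target above jig viewing pose
print(totool(np.array([.54,-.06,.25])-s['ee_pos'],s),s['joint_positions'].round(2))
E
```

```text
7.75 [ 0.5071 -0.3359  0.2205] yaw 0.36 zax [ 0.0024 -0.0015 -1.    ] F [ 0.32  0.25 -0.36] w 0.07086549970681837
[  34.72418244 -275.63537499  -29.87503097] [-0.03  0.34  0.69  1.56 -0.22  1.32  0.69]
```

View pics/w3.png

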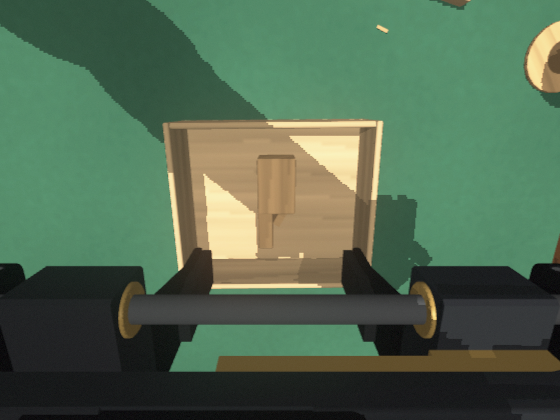

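The wrist view shows the reject lying flat in the bin at (276,190). Next I look down on the jig on the way to the blank.

Emit:
apply_moves:
  increments:
    - {"grip":0,"xyz":[13,-54,-10],"rotation":[0,0,-10]}
    - {"grip":0,"xyz":[26,-108,-20],"rotation":[0,0,-20]}
    - {"grip":0,"xyz":[39,-161,-30],"rotation":[0,0,-30]}
    - {"grip":0,"xyz":[52,-215,-30],"rotation":[0,0,-40]}
    - {"grip":0,"xyz":[65,-269,-30],"rotation":[0,0,-50]}

```text
time: 8.48
ee_pos: [0.5687, -0.0634, 0.2454]
eef_rot: [0.904, 0.428, -0.002, -0.001]
ft_force: [0.4, 0.1, -0.1]
width: 0.087
```

```bash
python3 - <<'E'
from fitb import *
s=st(); print(totool(np.array([.57,-.067,.25])-s['ee_pos'],s),s['joint_positions'].round(2))
E
```

```text
8.475 [ 0.5687 -0.0634  0.2454] yaw 50.71 zax [-4.7e-03  9.0e-04 -1.0e+00] F [ 0.36  0.11 -0.13] w 0.08704735389432719
[-2.03558796  3.26410709 -4.56023378] [-0.34  0.21  0.43  1.6  -0.09  1.35  0.99]
```

Emit:
apply_moves:
  increments:
    - {"grip":0,"xyz":[-2,3,-5],"rotation":[0,0,-10]}
    - {"grip":0,"xyz":[-2,3,-5],"rotation":[0,0,-20]}
    - {"grip":0,"xyz":[-2,3,-5],"rotation":[0,0,-23]}
    - {"grip":0,"xyz":[-2,3,-5],"rotation":[0,0,-23]}

```text
time: 8.98
ee_pos: [0.5692, -0.0666, 0.2489]
eef_rot: [0.8, 0.6, -0.003, -0.003]
ft_force: [-0.8, 0.3, 0.3]
width: 0.0871
```

```bash
python3 - <<'E'
from fitb import *
s=st(); c=cam('wrist','w4'); np.savez('/tmp/w4',W=cloud(c),img=c['img'],R=c['R'],t=c['t'],f=c['f'],cx=c['cx'],cy=c['cy'])
print(s['joint_positions'].round(2))
cv2.imwrite('pics/w4b.png',cv2.resize(c['img'][:300,150:420],None,fx=2,fy=2,interpolation=2))
E
```

```text
8.975 [ 0.5692 -0.0666  0.2489] yaw 73.69 zax [-7.1e-03  9.0e-04 -1.0e+00] F [-0.81  0.31  0.26] w 0.08711847834499115
[-0.3   0.22  0.39  1.59 -0.08  1.36  1.39]
```

View pics/w4.png

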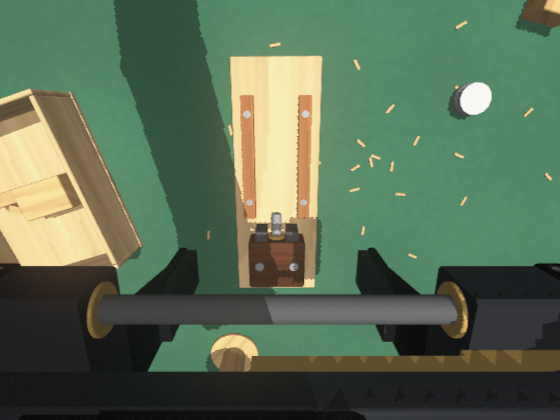

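The jig shows clearly in the wrist view: walls at columns about 248 and 305, pin nose at (277,215), posts at (262,232) and (292,232). Measuring it from this view.

```bash
python3 - <<'E'
from fitb import *
d=np.load('/tmp/w4.npz'); W=d['W']; c={k:d[k] for k in ['R','t','f','cx','cy','img']}
hsv=cv2.cvtColor(d['img'],cv2.COLOR_BGR2HSV)
print([hsv[r_,c_] .tolist() for r_,c_ in [(150,248),(150,305),(150,277),(80,277),(260,277)]])
rect=lambda p: cv2.minAreaRect((p[:,:2]*1000).astype(np.float32))
def loc(p,z,m):
    pass
m=(W[...,0]>.38)&(W[...,0]<.8)&(W[...,1]>-.2)&(W[...,1]<.05)
base=W[m&(W[...,2]>.014)&(W[...,2]<.025)]; print('bed',rect(base),np.median(base[:,2]))
wm=m&(W[...,2]>.026)&(W[...,2]<.034); wm[:,:]&=True
k,l,st_,ce=cv2.connectedComponentsWithStats(wm.astype(np.uint8))
for i in range(1,k):
    if st_[i,4]>300:
        p=W[l==i]; print('wall',st_[i],rect(p),np.median(p[:,2]))
hm=W[m&(W[...,2]>.05)&(W[...,2]<.058)]; print('house+?',rect(hm),np.median(hm[:,2]))
# line fits of base long sides: wood mask outline by ray cast at z=bed
wall=((hsv[...,0]<16)&(hsv[...,1]>130)&m).astype(np.uint8)
k,l,st_,ce=cv2.connectedComponentsWithStats(wall)
for i in range(1,k):
    if st_[i,4]>300:
        vv,uu=np.nonzero(l==i); P=np.array([onz(c,u,v,.030) for u,v in zip(uu,vv)]); print('wallcast',st_[i],rect(P))
th=np.radians(-16.4); ax=np.array([np.cos(th),np.sin(th)]); ay=np.array([-ax[1],ax[0]])
# high things, in jig frame about (.57,-.067)
q=W[m&(W[...,2]>.040)]; 
x=(q[:,:2]-[.57,-.067])@ax*1000; y=(q[:,:2]-[.57,-.067])@ay*1000
for lo,hi in [(-26,-10),(-5,5),(10,26)]:
    s=(y>lo)&(y<hi)&(q[:,2]<.053); print(lo,'minx',np.sort(x[s])[[0,5,20]],'n',s.sum())
E
```

```text
[[13, 142, 201], [13, 140, 204], [25, 66, 248], [25, 69, 248], [11, 138, 118]]
bed ((623.0182495117188, -85.66448974609375), (112.61485290527344, 397.2263488769531), 71.13231658935547) 0.01901146709637931
wall [ 240   95   16  123 1518] ((531.0530395507812, -89.53935241699219), (14.17546272277832, 138.74758911132812), 73.85295104980469) 0.029021132166774113
wall [ 297   95   15  123 1517] ((548.95654296875, -28.093923568725586), (14.136641502380371, 138.56494140625), 73.82720184326172) 0.028979915635358018
house+? ((708.2621459960938, -119.64381408691406), (73.4644775390625, 206.40638732910156), 62.52375793457031) 0.05297729604478372
wallcast [ 241   95   15  123 1319] ((530.9030151367188, -88.65028381347656), (13.478103637695312, 137.77919006347656), 73.80351257324219)
wallcast [ 298   95   14  123 1310] ((548.6983642578125, -27.993804931640625), (13.221490859985352, 137.7509765625), 73.78227233886719)
wallcast [249 242  52  31 826] ((652.0128173828125, -95.71404266357422), (61.639549255371094, 41.07292556762695), 63.238250732421875)
-26 minx [48.63206703 49.05748249 49.34569631] n 414
-5 minx [31.6810748  34.15533174 46.37405419] n 297
10 minx [48.30546809 48.70998636 49.19815381] n 440
```

View pics/w4b.png

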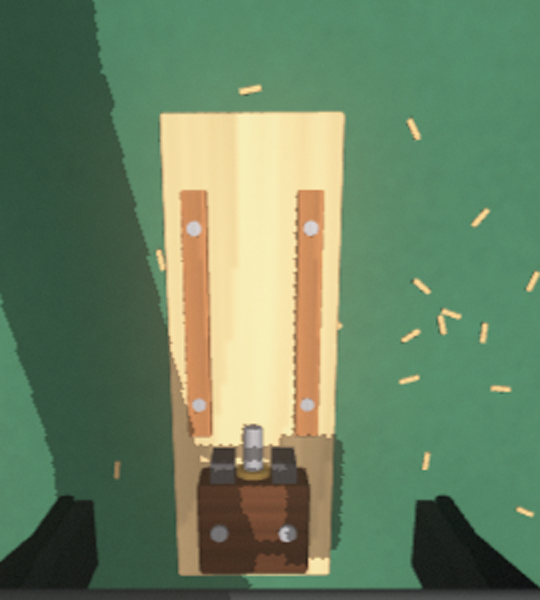

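Emit:
apply_moves:
  increments:
    - {"grip":0,"xyz":[50,-37,0],"rotation":[0,0,5]}
    - {"grip":0,"xyz":[100,-74,10],"rotation":[0,0,10]}
    - {"grip":0,"xyz":[150,-112,20],"rotation":[0,0,13.5]}
    - {"grip":0,"xyz":[200,-149,30],"rotation":[0,0,13.5]}
    - {"grip":0,"xyz":[250,-186,40],"rotation":[0,0,13.5]}

```text
time: 9.65
ee_pos: [0.4607, 0.2249, 0.2099]
eef_rot: [0.866, 0.5, -0.003, -0.002]
ft_force: [1.6, 0.3, 0.5]
width: 0.0874
```

```bash
python3 - <<'E'
from fitb import *
s=st(); print(totool(np.array([.438,.281,.2])-s['ee_pos'],s),s['joint_positions'].round(2))
E
```

```text
9.65 [0.4607 0.2249 0.2099] yaw 60.05 zax [-7.1e-03  9.0e-04 -1.0e+00] F [1.57 0.34 0.49] w 0.087395721561918
[ 37.30012294 -47.62361164  10.10117166] [-0.69  0.1   0.16  1.79 -0.02  1.26  0.52]
```

Emit:
apply_moves:
  increments:
    - {"grip":0,"xyz":[37,-48,10],"rotation":[-0.4,0.2,0]}
    - {"grip":0,"xyz":[37,-48,10],"rotation":[-0.4,0.2,0]}
    - {"grip":0,"xyz":[37,-48,10],"rotation":[-0.4,0.2,0]}
    - {"grip":0,"xyz":[37,-48,10],"rotation":[-0.4,0.2,0]}

```text
time: 10.15
ee_pos: [0.4383, 0.2796, 0.2002]
eef_rot: [0.867, 0.499, 0.0, 0.0]
ft_force: [0.4, -0.2, 0.9]
width: 0.0875
```

```bash
python3 - <<'E'
from fitb import *
s=st(); c=cam('wrist','w5'); blobs(c)
E
```

```text
10.15 [0.4383 0.2796 0.2002] yaw 59.88 zax [ 1.e-03  2.e-04 -1.e+00] F [ 0.45 -0.2   0.94] w 0.0875471945335842
[ 400    0  160  163 5851] z 0.0247 0.0232 rect [440.9 525.1] [219.4  49.9] 18.3
[ 257  142   41   98 3790] z 0.0339 0.033 rect [437.5 281.3] [39.8 99.5] 59.7
```

View pics/w5.png

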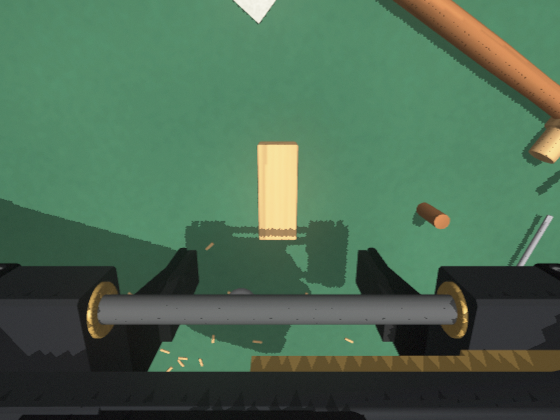

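The blank is centred at (278,192), aligned with the tool, at (0.4375,0.281). Descending to TCP z of 21 mm, which keeps the fingertips above the jig walls once it is placed.

Emit:
apply_moves:
  increments:
    - {"grip":0,"xyz":[1,-1,55],"rotation":[0,0,0]}
    - {"grip":0,"xyz":[1,-1,110],"rotation":[0,0,0]}
    - {"grip":0,"xyz":[1,-1,155],"rotation":[0,0,0]}
    - {"grip":0,"xyz":[1,-1,179],"rotation":[0,0,0]}
    - {"grip":0,"xyz":[1,-1,179],"rotation":[0,0,0]}

```text
time: 10.82
ee_pos: [0.4376, 0.2794, 0.0199]
eef_rot: [0.867, 0.498, -0.001, 0.0]
ft_force: [1.1, -0.6, 0.4]
width: 0.0868
```

Emit:
apply_moves:
  increments:
    - {"grip":255,"xyz":[0,0,0],"rotation":[0,0,0]}
    - {"grip":255,"xyz":[0,0,0],"rotation":[0,0,0]}
    - {"grip":255,"xyz":[0,0,0],"rotation":[0,0,0]}
    - {"grip":255,"xyz":[0,0,0],"rotation":[0,0,0]}
    - {"grip":255,"xyz":[0,0,0],"rotation":[0,0,0]}
  squeeze: 40

```text
time: 11.45
ee_pos: [0.4377, 0.2795, 0.02]
eef_rot: [0.867, 0.498, -0.001, 0.0]
ft_force: [0.4, -0.5, -0.0]
width: 0.045
```

Emit:
apply_moves:
  increments:
    - {"grip":255,"xyz":[0,0,0],"rotation":[0,0,0]}
    - {"grip":255,"xyz":[0,0,0],"rotation":[0,0,0]}
    - {"grip":255,"xyz":[0,0,0],"rotation":[0,0,0]}
    - {"grip":255,"xyz":[0,0,0],"rotation":[0,0,0]}

```text
time: 11.95
ee_pos: [0.4376, 0.2796, 0.02]
eef_rot: [0.867, 0.498, -0.001, 0.0]
ft_force: [-0.2, 0.2, -0.5]
width: 0.0397
```

```bash
python3 - <<'E'
from fitb import *
s=st()
E
```

```text
11.95 [0.4376 0.2796 0.02  ] yaw 59.79 zax [-0.0014 -0.0018 -1.    ] F [-0.22  0.2  -0.54] w 0.039734172169526724
```

Emit:
apply_moves:
  increments:
    - {"grip":255,"xyz":[0,0,-30],"rotation":[0,0,0]}
    - {"grip":255,"xyz":[0,0,-70],"rotation":[0,0,0]}
    - {"grip":255,"xyz":[0,0,-110],"rotation":[0,0,0]}
    - {"grip":255,"xyz":[0,0,-110],"rotation":[0,0,0]}

```text
time: 12.45
ee_pos: [0.4393, 0.2808, 0.133]
eef_rot: [0.867, 0.498, 0.002, 0.0]
ft_force: [-0.2, 0.0, -1.4]
width: 0.0396
```

```bash
python3 - <<'E'
from fitb import *
s=st(); print(totool(np.array([.5404,-.0587,.13])-s['ee_pos'],s))
E
```

```text
12.45 [0.4393 0.2808 0.133 ] yaw 59.79 zax [ 0.0029  0.0017 -1.    ] F [-0.15  0.02 -1.42] w 0.03955291224994751
[-242.55744156  258.1928471     2.72921044]
```

Emit:
apply_moves:
  increments:
    - {"grip":255,"xyz":[-40,43,0],"rotation":[0,0,-3]}
    - {"grip":255,"xyz":[-80,86,1],"rotation":[0,0,-6]}
    - {"grip":255,"xyz":[-120,129,1],"rotation":[0,0,-9]}
    - {"grip":255,"xyz":[-160,171,2],"rotation":[0,0,-12]}
    - {"grip":255,"xyz":[-200,214,3],"rotation":[0,0,-14]}

```text
time: 13.08
ee_pos: [0.5234, -0.0015, 0.1288]
eef_rot: [0.799, 0.601, 0.001, -0.0]
ft_force: [2.0, 0.5, -1.5]
width: 0.0394
```

```bash
python3 - <<'E'
from fitb import *
s=st(); print(totool(np.array([.5404,-.0587,.13])-s['ee_pos'],s))
E
```

```text
13.075 [ 0.5234 -0.0015  0.1288] yaw 73.88 zax [ 0.0019  0.0015 -1.    ] F [ 1.96  0.48 -1.49] w 0.03936462213667538
[-50.18934571  32.23720709  -1.2206629 ]
```

Now over the channel, going down to a TCP of about z 0.075 for a look.

Emit:
apply_moves:
  increments:
    - {"grip":255,"xyz":[-30,20,0],"rotation":[0,0,0]}
    - {"grip":255,"xyz":[-50,32,0],"rotation":[0,0,0]}
    - {"grip":255,"xyz":[-50,32,15],"rotation":[0,0,0]}
    - {"grip":255,"xyz":[-50,32,35],"rotation":[0,0,0]}
    - {"grip":255,"xyz":[-50,32,54],"rotation":[0,0,0]}

```text
time: 13.7
ee_pos: [0.5393, -0.057, 0.0726]
eef_rot: [0.799, 0.602, 0.001, -0.001]
ft_force: [0.1, -0.2, -1.3]
width: 0.0399
```

```bash
python3 - <<'E'
from fitb import *
s=st(); c=cam('wrist','w6'); c2=cam('side','side6'); c3=cam('scene','scene6')
big=np.hstack([cv2.resize(c2['img'][170:270,200:360],None,fx=2.5,fy=2.5,interpolation=2),cv2.resize(c3['img'][150:250,190:350],None,fx=2.5,fy=2.5,interpolation=2)]);cv2.imwrite('pics/both6.png',big)
print(totool(np.array([.5404,-.0587,.075])-s['ee_pos'],s))
E
```

```text
13.7 [ 0.5393 -0.057   0.0726] yaw 73.96 zax [-0.      0.0019 -1.    ] F [ 0.08 -0.21 -1.26] w 0.039894959529945526
[-1.37421905  1.53666203 -2.3948016 ]
```

View pics/w6.png

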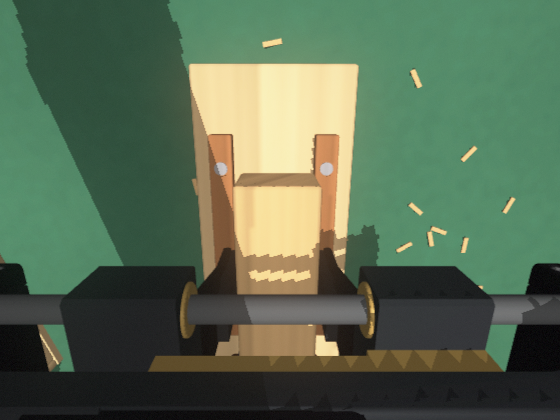

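View pics/both6.png

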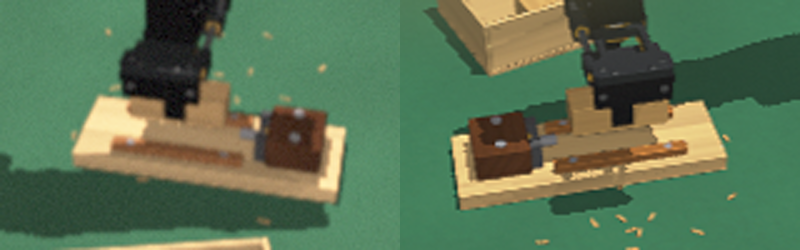

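The blank sits centred between the walls (edges at columns 235 and 320, walls inside at 232 and 316 further below), clear of the pin. Lowering it.

Emit:
apply_moves:
  increments:
    - {"grip":255,"xyz":[-1.4,1,10],"rotation":[0,0,0]}
    - {"grip":255,"xyz":[-1.4,1,20],"rotation":[0,0,0]}
    - {"grip":255,"xyz":[-1.4,1,27],"rotation":[0,0,0]}
    - {"grip":255,"xyz":[-1.4,1,31],"rotation":[0,0,0]}
    - {"grip":255,"xyz":[-1.4,1,31],"rotation":[0,0,0]}

```text
time: 14.48
ee_pos: [0.5393, -0.0589, 0.0418]
eef_rot: [0.799, 0.601, -0.0, -0.001]
ft_force: [-0.0, 0.1, -0.1]
width: 0.0398
```

```bash
python3 - <<'E'
from fitb import *
s=st(); print(totool(np.array([.5692,-.0671,.040])-s['ee_pos'],s))
E
```

```text
14.475 [ 0.5393 -0.0589  0.0418] yaw 73.95 zax [-0.0019  0.0014 -1.    ] F [-0.05  0.11 -0.14] w 0.03981268620155571
[ 0.36710616 30.99055151  1.75553735]
```

Emit:
apply_moves:
  increments:
    - {"grip":255,"xyz":[0,0,1.0],"rotation":[0,0,0]}
    - {"grip":255,"xyz":[0,0,1.0],"rotation":[0,0,0]}
    - {"grip":255,"xyz":[0,0,1.0],"rotation":[0,0,0]}

```text
time: 14.85
ee_pos: [0.5394, -0.0589, 0.041]
eef_rot: [0.799, 0.601, -0.0, -0.001]
ft_force: [0.5, 0.2, -0.7]
width: 0.0397
```

Emit:
apply_moves:
  increments:
    - {"grip":255,"xyz":[0,0,0.8],"rotation":[0,0,0]}
    - {"grip":255,"xyz":[0,0,0.8],"rotation":[0,0,0]}
    - {"grip":255,"xyz":[0,0,0.8],"rotation":[0,0,0]}

```text
time: 15.22
ee_pos: [0.5394, -0.0589, 0.0402]
eef_rot: [0.799, 0.601, -0.0, -0.001]
ft_force: [-0.8, 0.4, -1.0]
width: 0.0396
```

Emit:
apply_moves:
  increments:
    - {"grip":255,"xyz":[0,0,0.7],"rotation":[0,0,0]}
    - {"grip":255,"xyz":[0,0,0.7],"rotation":[0,0,0]}
    - {"grip":255,"xyz":[0,0,0.7],"rotation":[0,0,0]}

```text
time: 15.6
ee_pos: [0.5394, -0.0588, 0.0401]
eef_rot: [0.799, 0.601, -0.0, -0.001]
ft_force: [-3.3, 0.8, 7.0]
width: 0.0398
```

```bash
python3 - <<'E'
from fitb import *
s=st(); print(s['torque'])
c2=cam('side','side7'); c3=cam('scene','scene7')
big=np.hstack([cv2.resize(c2['img'][190:260,220:350],None,fx=3,fy=3,interpolation=2),cv2.resize(c3['img'][170:240,200:330],None,fx=3,fy=3,interpolation=2)]);cv2.imwrite('pics/both7.png',big)
s=st()
E
```

```text
15.6 [ 0.5394 -0.0588  0.0401] yaw 73.95 zax [-0.0017  0.0018 -1.    ] F [-3.26  0.79  7.  ] w 0.03976294895360468
[-0.03703905  0.66084117 -0.10214764]
15.7 [ 0.5394 -0.0588  0.04  ] yaw 73.95 zax [-0.0017  0.0018 -1.    ] F [-3.55  1.02  6.51] w 0.03984824854705261
```

View pics/both7.png

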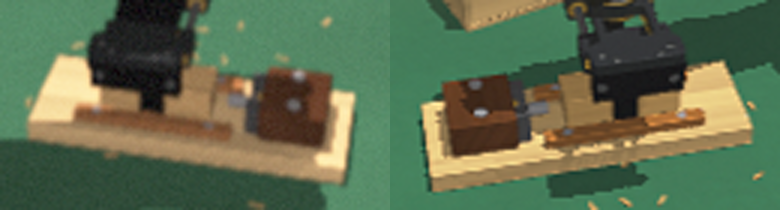

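The blank touches the bed at 7 N downward with TCP z 0.040, as expected, and both views show it inside the walls. Now sliding it towards the pin.

Emit:
apply_moves:
  increments:
    - {"grip":255,"xyz":[0,3,0.1],"rotation":[0,0,0]}
    - {"grip":255,"xyz":[0,6,0.1],"rotation":[0,0,0]}
    - {"grip":255,"xyz":[0,9,0.1],"rotation":[0,0,0]}
    - {"grip":255,"xyz":[0.2,12,0.1],"rotation":[0,0,0]}
    - {"grip":255,"xyz":[0.2,15,0.1],"rotation":[0,0,0]}

```text
time: 16.32
ee_pos: [0.5532, -0.0624, 0.04]
eef_rot: [0.799, 0.601, -0.001, -0.002]
ft_force: [-10.4, 3.9, 13.9]
width: 0.0393
```

```bash
cat > sj.py <<'E'
from fitb import *
s=st(); th=np.radians(-16.17); ax=np.array([np.cos(th),np.sin(th)]);ay=np.array([-ax[1],ax[0]])
d=s['ee_pos'][:2]-[.5692,-.0671]; print('jig xy mm',(d@ax*1000).round(2),(d@ay*1000).round(2),'Fx',(s['ft_force'][:2]@ax).round(2),'Fy',(s['ft_force'][:2]@ay).round(2),'M',s['torque'].round(3))
E
python3 sj.py
```

```text
16.325 [ 0.5532 -0.0624  0.04  ] yaw 73.95 zax [-0.0038  0.0025 -1.    ] F [-10.37   3.86  13.89] w 0.03933809631087632
jig xy mm -16.66 0.03 Fx -11.04 Fy 0.82 M [ 0.525  2.326 -0.139]
```

Emit:
apply_moves:
  increments:
    - {"grip":255,"xyz":[0,0,-0.5],"rotation":[-0.25,0,0]}
    - {"grip":255,"xyz":[0,1,-0.5],"rotation":[-0.25,0,0]}
    - {"grip":255,"xyz":[0,2,-0.5],"rotation":[-0.25,0,0]}

```text
time: 16.7
ee_pos: [0.5546, -0.0628, 0.0402]
eef_rot: [0.799, 0.602, 0.0, -0.001]
ft_force: [-4.4, 1.7, 0.2]
width: 0.04
```

```bash
python3 sj.py
```

```text
16.7 [ 0.5546 -0.0628  0.0402] yaw 73.96 zax [-0.001   0.0015 -1.    ] F [-4.43  1.71  0.25] w 0.04002479083807742
jig xy mm -15.24 0.02 Fx -4.73 Fy 0.41 M [ 0.306  0.978 -0.001]
```

Emit:
apply_moves:
  increments:
    - {"grip":255,"xyz":[0,2,0],"rotation":[0,0,0]}
    - {"grip":255,"xyz":[0,4,0],"rotation":[-0.1,0,0]}
    - {"grip":255,"xyz":[0,6,0],"rotation":[-0.1,0,0]}
    - {"grip":255,"xyz":[0,8,0],"rotation":[-0.1,0,0]}

```text
time: 17.2
ee_pos: [0.5609, -0.0646, 0.0401]
eef_rot: [0.799, 0.602, -0.0, -0.002]
ft_force: [-12.9, 2.7, 9.8]
width: 0.0401
```

```bash
python3 sj.py
```

```text
17.2 [ 0.5609 -0.0646  0.0401] yaw 73.96 zax [-0.0025  0.002  -1.    ] F [-12.93   2.73   9.79] w 0.040146799663712526
jig xy mm -8.62 0.06 Fx -13.18 Fy -0.98 M [ 0.551  2.706 -0.074]
```

Emit:
apply_moves:
  increments:
    - {"grip":255,"xyz":[0,1.5,-0.5],"rotation":[-0.2,0,0]}
    - {"grip":255,"xyz":[0,3,-0.5],"rotation":[-0.25,0,0]}
    - {"grip":255,"xyz":[0,4.5,-0.5],"rotation":[-0.25,0,0]}
    - {"grip":255,"xyz":[0,6,-0.5],"rotation":[-0.25,0,0]}

```text
time: 17.7
ee_pos: [0.5649, -0.0658, 0.0401]
eef_rot: [0.799, 0.602, -0.0, -0.001]
ft_force: [-12.8, 4.4, 7.2]
width: 0.0399
```

```bash
python3 sj.py
```

```text
17.7 [ 0.5649 -0.0658  0.0401] yaw 73.96 zax [-0.0025  0.0017 -1.    ] F [-12.77   4.43   7.21] w 0.03985429615848667
jig xy mm -4.5 0.03 Fx -13.5 Fy 0.7 M [ 0.609  2.675 -0.068]
```

Emit:
apply_moves:
  increments:
    - {"grip":255,"xyz":[0,1.5,-0.5],"rotation":[-0.2,0,0]}
    - {"grip":255,"xyz":[0,3,-0.5],"rotation":[-0.25,0,0]}
    - {"grip":255,"xyz":[0,4,-0.5],"rotation":[-0.25,0,0]}
    - {"grip":255,"xyz":[0,4,-0.5],"rotation":[-0.25,0,0]}

```text
time: 18.2
ee_pos: [0.5668, -0.0663, 0.04]
eef_rot: [0.799, 0.602, -0.001, -0.001]
ft_force: [-12.3, 3.1, 7.4]
width: 0.0398
```

```bash
python3 sj.py
```

```text
18.2 [ 0.5668 -0.0663  0.04  ] yaw 73.97 zax [-0.0029  0.0015 -1.    ] F [-12.32   3.07   7.39] w 0.039804276973386794
jig xy mm -2.52 0.05 Fx -12.69 Fy -0.49 M [ 0.604  2.7   -0.128]
```

Emit:
apply_moves:
  increments:
    - {"grip":255,"xyz":[0,1.5,-0.5],"rotation":[-0.2,0,0]}
    - {"grip":255,"xyz":[0,3,-0.5],"rotation":[-0.25,0,0]}
    - {"grip":255,"xyz":[0,4,-0.5],"rotation":[-0.25,0,0]}
    - {"grip":255,"xyz":[0,4,-0.5],"rotation":[-0.25,0,0]}

```text
time: 18.7
ee_pos: [0.5685, -0.0669, 0.0401]
eef_rot: [0.799, 0.602, -0.001, -0.002]
ft_force: [-14.1, 3.5, 9.4]
width: 0.0402
```

```bash
python3 sj.py;  python3 - <<'E'
from fitb import *
c2=cam('side','side8'); c3=cam('scene','scene8')
big=np.hstack([cv2.resize(c2['img'][195:255,270:345],None,fx=5,fy=5,interpolation=2),cv2.resize(c3['img'][175:235,205:280],None,fx=5,fy=5,interpolation=2)]);cv2.imwrite('pics/both8.png',big)
E
```

```text
18.7 [ 0.5685 -0.0669  0.0401] yaw 73.98 zax [-0.0035  0.0015 -1.    ] F [-14.06   3.46   9.43] w 0.040178157595742385
jig xy mm -0.7 0.02 Fx -14.46 Fy -0.59 M [ 0.689  2.893 -0.043]
```

View pics/both8.png

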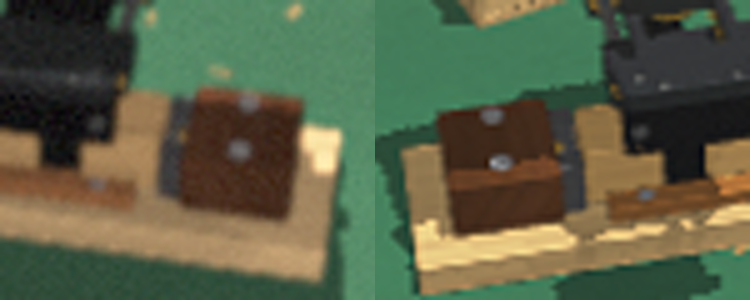

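Both views show the blank's end almost touching the posts. One more small push.

Emit:
apply_moves:
  increments:
    - {"grip":255,"xyz":[0,1.5,-0.6],"rotation":[-0.25,0,0]}
    - {"grip":255,"xyz":[0,3,-0.6],"rotation":[-0.3,0,0]}
    - {"grip":255,"xyz":[0,4,-0.6],"rotation":[-0.3,0,0]}
    - {"grip":255,"xyz":[0,4,-0.6],"rotation":[-0.3,0,0]}

```text
time: 19.3
ee_pos: [0.5696, -0.0672, 0.04]
eef_rot: [0.799, 0.602, -0.001, -0.002]
ft_force: [-16.1, 5.1, 11.5]
width: 0.0394
```

```bash
python3 sj.py
```

```text
19.3 [ 0.5696 -0.0672  0.04  ] yaw 73.98 zax [-0.0047  0.0016 -1.    ] F [-16.05   5.11  11.45] w 0.039388215123553186
jig xy mm 0.44 0.04 Fx -16.84 Fy 0.44 M [ 0.772  3.566 -0.146]
```

Emit:
apply_moves:
  increments:
    - {"grip":255,"xyz":[0,1.5,-0.8],"rotation":[-0.6,0,0]}
    - {"grip":255,"xyz":[0,3,-0.8],"rotation":[-0.8,0,0]}
    - {"grip":255,"xyz":[0,4,-0.8],"rotation":[-0.8,0,0]}
    - {"grip":255,"xyz":[0,4,-0.8],"rotation":[-0.8,0,0]}

```text
time: 19.8
ee_pos: [0.5697, -0.0672, 0.04]
eef_rot: [0.799, 0.602, -0.0, 0.0]
ft_force: [-20.8, 5.8, 13.9]
width: 0.0394
```

```bash
python3 sj.py;  python3 - <<'E'
from fitb import *
c2=cam('side','side9'); c3=cam('scene','scene9')
big=np.hstack([cv2.resize(c2['img'][195:255,270:345],None,fx=5,fy=5,interpolation=2),cv2.resize(c3['img'][175:235,205:280],None,fx=5,fy=5,interpolation=2)]);cv2.imwrite('pics/both9.png',big)
E
```

```text
19.8 [ 0.5697 -0.0672  0.04  ] yaw 74.0 zax [ 2.e-04 -3.e-04 -1.e+00] F [-20.83   5.78  13.89] w 0.03939468635098842
jig xy mm 0.51 0.02 Fx -21.62 Fy -0.25 M [ 1.083  4.734 -0.081]
```

View pics/both9.png

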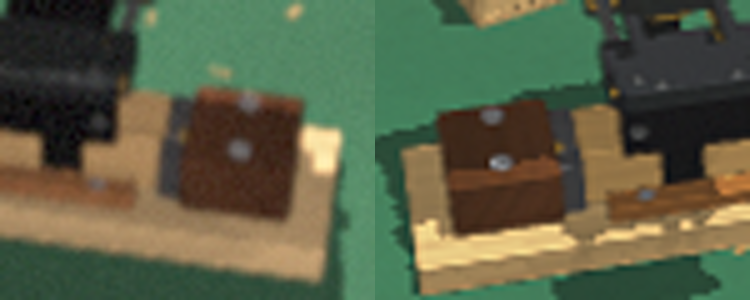

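Force rose from 17 to 22 N with no further travel, so the blank is on the stops, and the tool pitch is back to level. Next: firm the grip, trim the yaw to the jig's 73.85° and check the moment.

Emit:
apply_moves:
  increments:
    - {"grip":255,"xyz":[0,2,-0.6],"rotation":[-0.4,0,0.15]}
    - {"grip":255,"xyz":[0,4,-0.6],"rotation":[-0.4,0,0.15]}
    - {"grip":255,"xyz":[0,4.2,-0.6],"rotation":[-0.4,0,0.15]}
    - {"grip":255,"xyz":[0,4.2,-0.6],"rotation":[-0.4,0,0.15]}
    - {"grip":255,"xyz":[0,4.2,-0.6],"rotation":[-0.4,0,0.15]}
  squeeze: 50

```text
time: 20.52
ee_pos: [0.5697, -0.0672, 0.04]
eef_rot: [0.799, 0.601, -0.001, -0.001]
ft_force: [-23.5, 5.6, 17.0]
width: 0.0399
```

```bash
for i in 1 2; do python3 sj.py; done; python3 - <<'E'
from fitb import *
c=cam('scene','scene10'); W=cloud(c); w=cam('side','side10'); W2=cloud(w)
th=np.radians(-16.17); ax=np.array([np.cos(th),np.sin(th)]);ay=np.array([-ax[1],ax[0]])
cv2.imwrite('pics/s10.png',cv2.resize(c['img'][100:350,190:440],None,fx=2.4,fy=2.4,interpolation=2))
for n,A,dz in [('scene',W,0),('side',W2,.0015)]:
    q=A[np.isfinite(A[...,2])]; x=(q[:,:2]-[.5692,-.0671])@ax*1000; y=(q[:,:2]-[.5692,-.0671])@ay*1000; z=(q[:,2]-dz)*1000
    t=(abs(z-54)<3)&(abs(y)<20)&(x>15)&(x<60); print(n,'top z nose',np.median(z[t&(x<45)]))
    t=(abs(z-54)<3)&(abs(y)<20)&(x>-60)&(x<-15); print(n,'top z rear',np.median(z[t]) if t.any() else None)
    o=A[...,2]
hsv=cv2.cvtColor(c['img'],cv2.COLOR_BGR2HSV)
for nm,p in [('tin',(.541,.172,.011)),('dowel',(.543,.410,.022))]: print(nm,proj(c,p).round(1))
E
python3 sj.py
```

```text
20.525 [ 0.5697 -0.0672  0.04  ] yaw 73.88 zax [-2.e-03  1.e-04 -1.e+00] F [-23.52   5.6   16.98] w 0.0399008658283595
jig xy mm 0.52 0.06 Fx -24.15 Fy -1.17 M [1.205e+00 5.167e+00 1.000e-03]
20.525 [ 0.5697 -0.0672  0.04  ] yaw 73.88 zax [-2.e-03  1.e-04 -1.e+00] F [-23.52   5.6   16.98] w 0.0399008658283595
jig xy mm 0.52 0.06 Fx -24.15 Fy -1.17 M [1.205e+00 5.167e+00 1.000e-03]
scene top z nose 53.91424202857851
scene top z rear None
side top z nose 54.4870813562731
side top z rear None
tin [322.4 264.7]
dowel [389.9 342.8]
20.625 [ 0.5697 -0.0672  0.04  ] yaw 73.88 zax [-2.1e-03  1.0e-04 -1.0e+00] F [-22.95   5.74  18.12] w 0.039802732773536416
jig xy mm 0.49 0.05 Fx -23.64 Fy -0.88 M [1.185 5.185 0.05 ]
```

View pics/scene10.png

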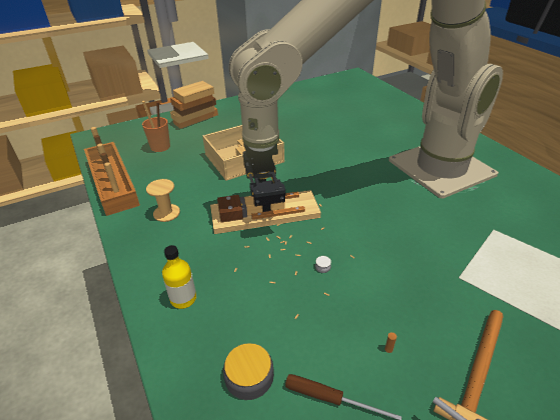

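```bash
python3 - <<'E'
from bench import r
print(r.close_job()); s=r.read_state(); print(s['time'],s['ee_pos'],s['ft_force'],s['width'])
E
```

```text
the job is handed in; nothing more can be done
None
the job is handed in; nothing more can be done
```

I put the broken-corner blank in the offcut bin first. I then laid the whole blank flat in the jig channel and pushed it home against the sprung pin. The job was handed in at about 20.6 s with the arm still gripping (50 N setting) and pushing.

**Last checks before hand-in:**
- **Home on the stops:** lengthwise push was about 24 N. The tool stayed at +0.5 mm from the expected home position while the push rose from 17 to 24 N, so the blank is on hard stops. About 6 N of that, at worst, bears on the stop faces once the spring and estimated friction are taken off.
- **Flat and square:** the top of the blank's nose measured 53.9 mm (scene) and 54.5 mm (side), against 54 mm expected. Tool pitch was about 0.1°, yaw was within about 0.05° of the jig's, and the twisting moment was near zero.
- **Reject:** the wrist camera showed it lying flat in the bin.
- **Bystanders:** the tin and dowel are at their original pixels.

**What I could not confirm:**
- **Contact at the two posts:** the gripper blocks the wrist camera's view, so contact with both posts is inferred from force, travel and yaw.
- **Rear half's height:** the gripper also covered it, so it was not measured.
- **Extra downward force:** pushing also pressed the blank down on the bed with about 17–18 N, more than I intended.
- **Camera agreement:** the three camera views disagreed by 2–4 mm. I relied mainly on the wrist camera's measurements.

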